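# Sort stripped concertina parts into their trays

## Robot

A 7-joint arm with a two-finger parallel gripper is mounted at the origin on the work surface. World frame = base frame: x ahead of the robot, y to its left, z up, the work surface at z = 0. Lengths are in m, angles in rad, forces in N, time in s.
With the tool pointing down it reaches from about 0.35 to 0.9 m from the base axis. Payload 19.9 kg.
Tool frame: the origin (TCP) lies at the very end of the fingers, on their centre line; the grasp point (between the pads) lies grip_depth behind it (grip_depth is the distance from the TCP to the grasp point, in m); y points along the fingers, z is the direction in which the jaws open and shut, and the axes are right-handed (so a half turn about y gives the same grasp; the last joint's range is limited). The gripper opens to 94 mm and grips with 3 to 60 N. Pads are 16 mm wide; open, the fingers measure 119 mm over their backs; the gripper's body (75 mm by 177 mm) begins 78 mm behind the grasp point.
Start: joints at [-1.226, 0.417, -0.01, 1.614, 0.005, 1.111, -0.053], TCP at [0.235, 0.579, 0.205] pointing down, gripper open.
Joint ranges: [-2.81, 2.81], [-0.39, 2.02], [-1.27, 1.25], [0.06, 2.57], [-1.19, 4.33], [0.19, 2], [-2.82, 2.82]. Speed limits (rad/s): [1.89, 1.89, 2.39, 2.39, 3.01, 3.01, 3.01].

## Interface

Orientations are given as a unit quaternion [w, x, y, z].
In Python, from bench import read_state, camera, camera_params, job_done, grip_depth gives the robot as it stands. The module is installed in compiled form; this text tells all that it offers.
- The arm moves only by the tool arm_command, never from a script. Its argument "targets" is a list of rows, each an object with "delta_pos": the shift along the tool's x, y, z in mm, a list of three; "turn": the turn about the tool's y in rad. A call has 1 to 8 rows; each row is the pose to reach, as a shift and turn from the pose commanded when the call began, along the tool's axes at that moment; what a row does not reach only later rows make up. A row lasts 1/10 s, in which the tool goes at most 50 mm and 8.59 degrees, less where a joint would pass 70% of its speed; a pose out of reach is approached as far as the arm can. A call with a gripper value outside its range is refused whole. "gripper" is the opening in per cent of the stroke, from 0 (shut) to 100 (fully open), set as the call begins (left out, the last holds). The fingers move at their own pace and stop on an object; "squeeze" is the grip in N (left out, the last holds). Time passes only in rows, so rows that repeat a pose let the fingers close. It gives the time, the measured TCP pose, the force and the opening at its end, in the units of the state.
- read_state(): the state, without advancing time (a new reading comes with each control period).
- camera(name): name is "scene" or "top" or "wrist"; returns (picture, depth): 420x560x3 uint8, red, green, blue; 420x560 float32, m along the optical axis (not along the pixel's ray), 0 where there is no reading.
- camera_params(name): a dict with "mtx" (3x3 intrinsics, pixels), "cam_to_world" (4x4, takes a point from camera to world coordinates). Camera axes: x right, y up, looking along -z (the intrinsics and any distortion apply to the point x, -y, -z); pixel columns grow to the right and rows downward; lengths in m; the calibration is good to about 2 mm. A picture is of the moment at which its call begins: read the wrist's pose just before it. camera_params takes no time and is no camera call; for the wrist camera it gives the pose at the moment of the call.
- job_done(): hands the job in, once; it reports no verdict.
The state is a dict: "time": time; "qpos": joint angles; "joint_vel": joint speeds; "effort": joint torques, N m; "ee_pos": TCP position; "eef_rot": TCP orientation; "wrist_force": force on the tool from outside, world axes, zero at the start; "moment": the same for the moment, N m; "gripper_width": finger opening in m.
Only numpy, scipy, OpenCV 4.12 (cv2) and the standard library are available. Lean on these libraries where they do the work, as an engineer would, in place of code of your own. Each camera call takes 0.05 s, during which the arm holds its last target. There are 200 camera calls.

## Task

Sort the parts stripped from the concertina: both long brass reed shoes into the oblong tray, both short brass reed shoes into the square tray, and the black ebony button into the round dish. Set each part down rather than dropping it, so that every shoe ends flat on its tray's floor with the clamp side up, none on top of another or on a rim, and the button stands upright on the dish's floor. Leave the loupe and the reed pan where they are.

Things in the scene. Friction and masses are not known exactly. Their poses are not given: they have to be found in the camera images.
- long_shoe_a: Long reed shoe: flat brass plate 66 x 18 mm, 6 mm thick, with a steel reed tongue down the middle of its upper face and, near its +x end, a 7 mm wide brass clamp that rises to 9 mm, with two screws; about 45 g; loose, lying flat, clamp side up. Origin at the centre of its underside; x runs along its length, y across its width, z up. Same as long_shoe_b.
- long_shoe_b: Long reed shoe: flat brass plate 66 x 18 mm, 6 mm thick, with a steel reed tongue down the middle of its upper face and, near its +x end, a 7 mm wide brass clamp that rises to 9 mm, with two screws; about 45 g; loose, lying flat, clamp side up. Origin at the centre of its underside; x runs along its length, y across its width, z up. Same as long_shoe_a.
- short_shoe_a: Short reed shoe: flat brass plate 36 x 16 mm, 6 mm thick, with a steel reed tongue down the middle of its upper face and, near its +x end, a 7 mm wide brass clamp that rises to 9 mm, with two screws; about 22 g; loose, lying flat, clamp side up. Origin at the centre of its underside; x runs along its length, y across its width, z up. Same as short_shoe_b.
- short_shoe_b: Short reed shoe: flat brass plate 36 x 16 mm, 6 mm thick, with a steel reed tongue down the middle of its upper face and, near its +x end, a 7 mm wide brass clamp that rises to 9 mm, with two screws; about 22 g; loose, lying flat, clamp side up. Origin at the centre of its underside; x runs along its length, y across its width, z up. Same as short_shoe_a.
- button: Black ebony button: upright round body 22 mm in diameter with a slightly domed top, 18.5 mm tall, straight sides up to 14 mm; about 12 g; loose, standing on its flat base. Origin at the centre of its underside, z up.
- oblong_tray: Oblong mahogany tray, fixed to the bench. Inside 86 mm along its x and 150 mm along its y, walls 5 mm thick (outside 96 x 160 mm), rim 12 mm above the bench, flat floor 4 mm above the bench. Origin at the centre of its underside (bench height), z up.
- square_tray: Square mahogany tray, fixed to the bench. Inside 100 x 100 mm, walls 5 mm thick (outside 110 x 110 mm), rim 12 mm above the bench, flat floor 4 mm above the bench. Origin at the centre of its underside (bench height), x and y parallel to its walls, z up.
- round_dish: Round mahogany dish, fixed to the bench. Outside diameter 106 mm at the rim, flat floor about 90 mm in diameter and 4 mm above the bench, rim 14 mm above the bench. Origin at the centre of its underside (bench height), z up.
- loupe: Round steel loupe with a glass top and a black band, 48 mm in diameter, 30 mm tall, loose, standing among the parts; a bystander to be left alone. Origin at the centre of its underside.
- reed_pan: Hexagonal mahogany reed pan 156 mm across its corners, 20 mm thick, with dark radial slots and a dark centre, loose, lying flat to one side; a bystander to be left alone. Origin at the centre of its underside.
Mind the look-alikes: they are no part of the job. What is shaped like the square_tray but white is not meant.

How it is judged:
At the end, for the whole second after the job is handed in: Long shoes in the oblong tray, short shoes in the square one, button in the round dish (centre within 40 mm of its centre); each underside below 7.5 mm over its tray's underside, clamp side up or upright (shoes within 0.12 rad, button 0.15), all under 0.02 m/s (x of long_shoe_a in the frame of oblong_tray between -0.043 and 0.043 m and y of long_shoe_a in the frame of oblong_tray between -0.075 and 0.075 m and z of long_shoe_a in the frame of oblong_tray between 0 and 0.0075 m and angle between each of long_shoe_a, long_shoe_b, short_shoe_a, short_shoe_b's own z axis and vertical below 0.12 rad and linear speed of each of long_shoe_a, long_shoe_b, short_shoe_a, short_shoe_b, button below 0.02 m/s and x of long_shoe_b in the frame of oblong_tray between -0.043 and 0.043 m and y of long_shoe_b in the frame of oblong_tray between -0.075 and 0.075 m and z of long_shoe_b in the frame of oblong_tray between 0 and 0.0075 m and x of short_shoe_a in the frame of square_tray between -0.05 and 0.05 m and y of short_shoe_a in the frame of square_tray between -0.05 and 0.05 m and z of short_shoe_a in the frame of square_tray between 0 and 0.0075 m and x of short_shoe_b in the frame of square_tray between -0.05 and 0.05 m and y of short_shoe_b in the frame of square_tray between -0.05 and 0.05 m and z of short_shoe_b in the frame of square_tray between 0 and 0.0075 m and horizontal distance between button and round_dish below 0.04 m and z of button in the frame of round_dish between 0 and 0.0075 m and angle between button's own z axis and vertical below 0.15 rad); the robot touches nothing.
It fails at once if a part is dropped or flung into its tray (still moving faster than 0.75 m/s less than 30 mm above the tray's underside, as after a fall from about 60 mm) ((linear speed of long_shoe_a above 0.75 m/s and horizontal distance between long_shoe_a and oblong_tray below 0.06 m and z of long_shoe_a in the frame of oblong_tray below 0.03 m) or (linear speed of long_shoe_b above 0.75 m/s and horizontal distance between long_shoe_b and oblong_tray below 0.06 m and z of long_shoe_b in the frame of oblong_tray below 0.03 m) or (linear speed of short_shoe_a above 0.75 m/s and horizontal distance between short_shoe_a and square_tray below 0.06 m and z of short_shoe_a in the frame of square_tray below 0.03 m) or (linear speed of short_shoe_b above 0.75 m/s and horizontal distance between short_shoe_b and square_tray below 0.06 m and z of short_shoe_b in the frame of square_tray below 0.03 m) or (linear speed of button above 0.75 m/s and horizontal distance between button and round_dish below 0.06 m and z of button in the frame of round_dish below 0.03 m)).
It fails at once if the loupe is moved more than 20 mm (distance of loupe from where it was at the start of the episode above 0.02 m).
It fails at once if the reed pan is moved more than 20 mm (distance of reed_pan from where it was at the start of the episode above 0.02 m).
It also fails if it takes over 128 s, if anything falls off the work surface, if the arm or the gripper's body presses on something with over 40 N, if the wrist force passes 120 N, or if a joint passes its speed limit or range.

## Working session

There is one attempt and no reset: what is moved stays moved. The work goes in short steps, Python scripts to look and compute and a tool call to move; the robot and the scene stay as the last step left them, time stands still between calls to the robot, and variables do not carry over. Pictures are saved under pics/ and viewed, about 12 in all and at most 16, crops included, and the job is handed in when it is done.

Besides the shell and the picture viewer there is one more tool, called as name(argument=value, ...), one argument or row to a line, values as JSON. arm_command: Moves the arm, as the interface text tells. Its arguments: {"type":"object","properties":{"targets":{"type":"array"},"gripper":{"type":"number"},"squeeze":{"type":"number"}},"required":["targets"]}

```bash
mkdir -p pics; ls; python3 - <<'E'
from bench import *
import cv2,numpy as np
print(read_state(),grip_depth)
for n in("top","scene"):
    p,d=camera(n); cv2.imwrite(f"pics/{n}0.png",p[:,:,::-1]); np.savez(f"{n}0.npz",p=p,d=d)
    c=camera_params(n); print(n,c)
E
```

```text
pics
{'time': 0.0, 'qpos': array([-1.22647576,  0.4179949 , -0.01031111,  1.61417414,  0.00468048,
        1.11065251, -0.05298404]), 'joint_vel': array([-3.35518719e-04,  4.90789737e-04, -1.44717516e-03,  1.11591913e-03,
       -1.72984907e-03, -2.47875070e-04, -6.55864446e-05]), 'effort': array([-3.34821971e-04, -8.51236939e+01,  6.37687761e-01, -4.25980067e+01,
       -4.89599817e-02,  1.88740430e-02,  1.49951184e-04]), 'ee_pos': array([0.23506317, 0.57871578, 0.20481218]), 'eef_rot': array([-0.69356961,  0.69441378, -0.13561314,  0.13549827]), 'wrist_force': array([0.6258945 , 1.28767583, 0.03521169]), 'moment': array([ 0.02327119,  0.05414596, -0.00723444]), 'gripper_width': 0.09422968176580566} 0.0188
top {'mtx': array([[394.54849017,   0.        , 288.27817716],
       [  0.        , 394.54849017, 205.14029504],
       [  0.        ,   0.        ,   1.        ]]), 'cam_to_world': array([[ 0.01611522,  0.9973715 , -0.07064272,  0.36593113],
       [-0.99981612,  0.01533963, -0.01150781,  0.00811352],
       [-0.01039393,  0.07081518,  0.9974353 ,  1.19408161],
       [ 0.        ,  0.        ,  0.        ,  1.        ]])}
scene {'mtx': array([[463.81736655,   0.        , 289.87819485],
       [  0.        , 463.81736655, 208.84066982],
       [  0.        ,   0.        ,   1.        ]]), 'cam_to_world': array([[ 0.12654653, -0.84022882,  0.52725848,  1.0985452 ],
       [ 0.99195388,  0.1052224 , -0.07039703, -0.08322447],
       [ 0.00367021,  0.5319246 ,  0.84678377,  1.05057466],
       [ 0.        ,  0.        ,  0.        ,  1.        ]])}
```

View pics/top0.png

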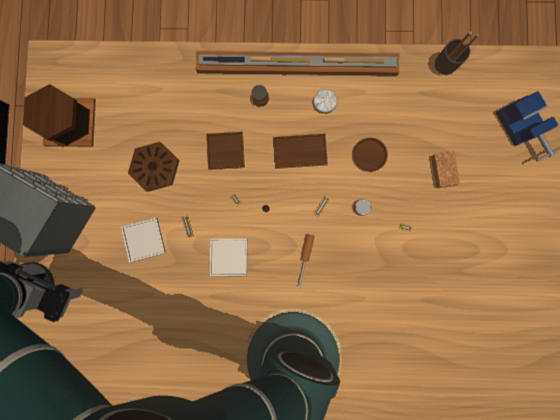

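View pics/scene0.png

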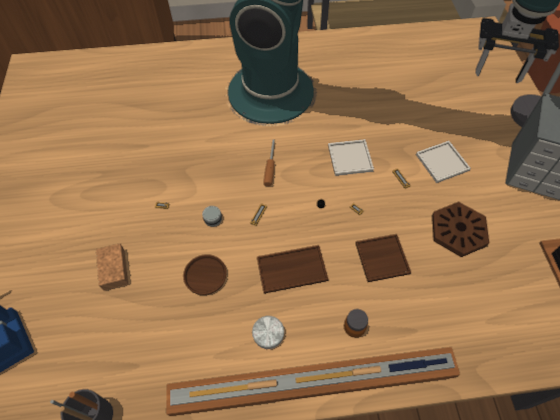

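Top view: the square tray is dark at (225,150), with white look-alikes at (143,240) and (228,257). The oblong tray is at (300,151) and the dish at (370,154). Candidate long shoes are at (187,226) and (322,206), short shoes at (236,199) and (405,227), the button at (266,208) and the loupe at (363,207). I'll enlarge to confirm.

```bash
cat > h.py <<'E'
from bench import *
import cv2,numpy as np
def px2w(n,u,v,z,c=None):
    c=c or camera_params(n);T=c["cam_to_world"]
    p=np.linalg.inv(c["mtx"])@[u,v,1.];r=T[:3,:3]@(p*[1,-1,-1])
    return T[:3,3]+r*(z-T[2,3])/r[2]
def cloud(d,c):
    v,u=np.mgrid[:d.shape[0],:d.shape[1]]
    p=np.linalg.inv(c["mtx"])@np.stack([u.ravel(),v.ravel(),np.ones(u.size)])
    p=p*d.ravel()*np.array([[1],[-1],[-1]]);T=c["cam_to_world"]
    return (T[:3,:3]@p+T[:3,3:]).T.reshape(*d.shape,3)
E
python3 - <<'E'
from h import *
f=np.load("top0.npz");p=f["p"];d=f["d"];P=cloud(d,camera_params("top"))
im=p[120:280,115:425,::-1]
cv2.imwrite("pics/crop0.png",cv2.resize(im,(775,400),interpolation=cv2.INTER_CUBIC))
for n,u,v in [("SA",236,199),("SB",405,227),("LA",187,226),("LB",322,206),("btn",266,208),("loupe",363,207),("sq",225,150),("ob",300,151),("dish",370,154),("pan",154,166),("w1",143,240)]:
    print(n,px2w("top",u,v,.005).round(3),P[v,u].round(3))
E
```

```text
SA [0.466 0.18  0.005] [0.466 0.181 0.005]
SB [ 0.39  -0.329  0.005] [ 0.39  -0.33   0.003]
LA [0.382 0.326 0.005] [0.382 0.327 0.004]
LB [ 0.449 -0.08   0.005] [ 0.449 -0.08   0.006]
btn [0.44  0.089 0.005] [0.44  0.088 0.017]
loupe [ 0.448 -0.203  0.005] [ 0.446 -0.199  0.03 ]
sq [0.616 0.218 0.005] [0.617 0.218 0.003]
ob [ 0.616 -0.011  0.005] [ 0.616 -0.011  0.005]
dish [ 0.61  -0.224  0.005] [ 0.611 -0.225  0.002]
pan [0.564 0.434 0.005] [0.56  0.427 0.025]
w1 [0.338 0.458 0.005] [0.338 0.458 0.004]
```

View pics/crop0.png

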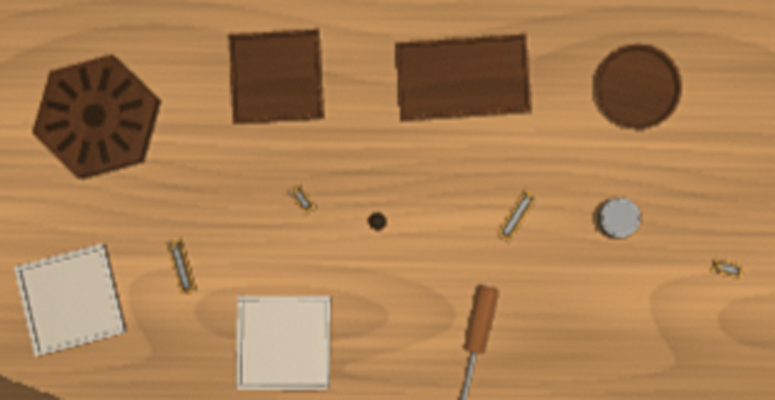

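Confirmed: the dark square tray at (225,150) is the one meant. Both white ones are decoys. There are two long shoes, two short shoes, one button, and the loupe and pan as bystanders. Next I'll move over the first long shoe for a close look.

```bash
cat >> h.py <<'E'
from scipy.spatial.transform import Rotation as Ro
def R_now(s=None):
    q=(s or read_state())["eef_rot"];return Ro.from_quat(np.r_[q[1:],q[0]]).as_matrix()
def go(x,y,z,yaw=None,s=None):
    """yaw: world angle (deg) of jaw axis (tool z), mod 180"""
    s=s or read_state();R=R_now(s);dp=R.T@(np.array([x,y,z])-s["ee_pos"])*1000
    t=0
    if yaw is not None:
        cur=np.degrees(np.arctan2(R[1,2],R[0,2]));t=(yaw-cur+90)%180-90
        t=np.radians(t)*np.sign(R[2,1])
    print("delta",dp.round(1),"turn",round(t,3),"alt",round(t-np.sign(t)*np.pi,3),"q7",s["qpos"][6].round(2),"t",s["time"])
E
python3 - <<'E'
from h import *
print(R_now().round(3)); c=camera_params("wrist"); print(c, R_now().T@(c["cam_to_world"][:3,3]-read_state()["ee_pos"]))
go(.382,.326,.2,103)
E
```

```text
[[ 0.926 -0.     0.376]
 [-0.376 -0.001  0.926]
 [ 0.    -1.    -0.001]]
{'mtx': array([[335.24427501,   0.        , 284.06571132],
       [  0.        , 335.24427501, 213.45963774],
       [  0.        ,   0.        ,   1.        ]]), 'cam_to_world': array([[ 3.76780117e-01, -8.94171253e-01, -2.41856389e-01,
         1.65693965e-01],
       [ 9.26302493e-01,  3.63524488e-01,  9.90638095e-02,
         6.07845036e-01],
       [-6.59290603e-04, -2.61357450e-01,  9.65241860e-01,
         3.83697340e-01],
       [ 0.00000000e+00,  0.00000000e+00,  0.00000000e+00,
         1.00000000e+00]])} [-0.07523582 -0.17880996  0.00064459]
delta [ 231.2    5.1 -178.9] turn -0.613 alt 2.529 q7 -0.05 t 0.1
```

arm_command(
  targets=[
    {"delta_pos":[33,1,-25],"turn":-0.1},
    {"delta_pos":[66,2,-50],"turn":-0.2},
    {"delta_pos":[99,3,-76],"turn":-0.3},
    {"delta_pos":[132,4,-102],"turn":-0.4},
    {"delta_pos":[165,5,-128],"turn":-0.5},
    {"delta_pos":[198,5,-153],"turn":-0.61},
    {"delta_pos":[231,5,-179],"turn":-0.61},
    {"delta_pos":[231,5,-179],"turn":-0.61},
  ],
)

```text
time: 0.9
ee_pos: [0.3846, 0.3214, 0.2004]
eef_rot: [-0.702, 0.703, 0.077, -0.077]
wrist_force: [-0.7, 0.9, 0.5]
gripper_width: 0.0939
```

```bash
cat >> h.py <<'E'
def look(name,exp,r=.06,zt=.004,save=True):
    """wrist view; blob centre/axis from bright brass/steel height mask near exp"""
    c=camera_params("wrist");p,d=camera("wrist");P=cloud(d,c)
    if save: cv2.imwrite(f"pics/{name}.png",p[:,:,::-1])
    np.savez(f"{name}.npz",p=p,d=d,T=c["cam_to_world"],m=c["mtx"])
    near=(np.hypot(P[...,0]-exp[0],P[...,1]-exp[1])<r)&(d>0)
    z0=np.median(P[...,2][near])
    m=(near&(P[...,2]>z0+zt)&(P[...,2]<.035)).astype(np.uint8)
    n,l,st,ce=cv2.connectedComponentsWithStats(m)
    for i in range(1,n):
        if st[i,4]<60: continue
        q=P[l==i];w=(q[:,:2]*1000).astype(np.float32);(cx,cy),(a,b),t=cv2.minAreaRect(w)
        if a<b:t+=90
        print(f"blob c=({cx:.1f},{cy:.1f}) L={max(a,b):.1f} W={min(a,b):.1f} axis={t%180:.1f} ztop={np.percentile(q[:,2],50)*1000:.1f} px={ce[i].round()} n={st[i,4]}")
    print("bench z",z0*1000)
    return p,d,P
E
python3 - <<'E'
from h import *
s=read_state();print(s["ee_pos"],R_now().round(3)[:,2],s["gripper_width"])
look("w1",(.382,.326))
E
```

```text
[0.38456265 0.32144566 0.20042567] [-0.216  0.976 -0.001] 0.09391426170738378
bench z 311.9990909852198
```

View pics/w1.png

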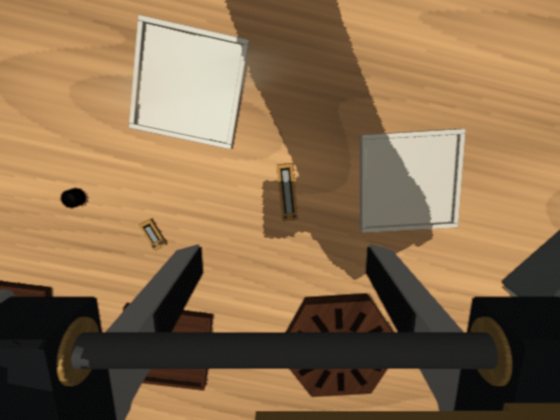

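Wrist view: the long shoe is at (287,190) between the jaws, with decoy white trays to either side, the button at (73,197) and a short shoe at (152,232). The height filter picked up gripper points, so I'll fix that.

```bash
sed -i 's/&(d>0)$/\&(d>0)\&(P[...,2]<.06)/' h.py
python3 - <<'E'
from h import *
print(read_state()["ee_pos"])
p,d,P=look("w2",(.382,.326),.055,.003)
from h import *
go(.382,.326,.06)
E
```

```text
[0.38314377 0.32402159 0.20047513]
blob c=(385.4,325.5) L=65.9 W=18.0 axis=18.3 ztop=6.0 px=[285. 192.] n=901
bench z -0.28700336296808016
delta [-1.000e-01  1.404e+02  4.000e-01] turn 0 alt 0.0 q7 1.03 t 1.0
```

arm_command(
  targets=[
    {"delta_pos":[2,40,2],"turn":-0.05},
    {"delta_pos":[2,80,2],"turn":-0.1},
    {"delta_pos":[2,110,2],"turn":-0.1},
    {"delta_pos":[2,110,2],"turn":-0.1},
    {"delta_pos":[2,110,2],"turn":-0.1},
    {"delta_pos":[2,110,2],"turn":-0.1},
  ],
  gripper=45,
)

```text
time: 1.6
ee_pos: [0.3838, 0.3297, 0.092]
eef_rot: [0.698, -0.697, -0.115, 0.114]
wrist_force: [-0.2, -0.4, -0.5]
gripper_width: 0.0493
```

```bash
python3 - <<'E'
from h import *
s=read_state();print(s["ee_pos"],s["wrist_force"])
p,d,P=look("w3",(.385,.326),.055,.003)
go(.385,.3255,.002,108.3)
E
```

```text
[0.38376677 0.32969838 0.0920475 ] [-0.22233269 -0.37355998 -0.45363859]
blob c=(385.7,325.5) L=66.6 W=17.8 axis=18.7 ztop=6.0 px=[278. 215.] n=1683
bench z -0.30297153224320694
delta [-0.5 90.1 -4.4] turn 0.005 alt -3.136 q7 1.12 t 1.65
```

View pics/w3.png

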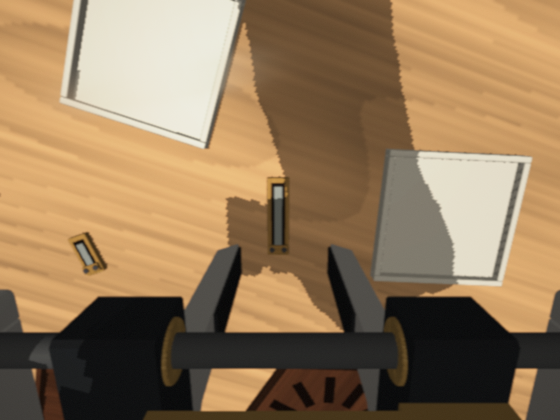

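arm_command(
  targets=[
    {"delta_pos":[0,30,-4.4],"turn":0.01},
    {"delta_pos":[0,60,-4.4],"turn":0.01},
    {"delta_pos":[0,80,-4.4],"turn":0.01},
    {"delta_pos":[0,86,-4.4],"turn":0.01},
    {"delta_pos":[0,90,-4.4],"turn":0.01},
    {"delta_pos":[0,90,-4.4],"turn":0.01},
    {"delta_pos":[0,90,-4.4],"turn":0.01},
  ],
)

```text
time: 2.35
ee_pos: [0.3853, 0.325, 0.0015]
eef_rot: [0.699, -0.698, -0.111, 0.11]
wrist_force: [0.0, -0.3, 0.1]
gripper_width: 0.0422
```

arm_command(
  targets=[
    {"delta_pos":[0,0,0],"turn":0},
    {"delta_pos":[0,0,0],"turn":0},
    {"delta_pos":[0,0,0],"turn":0},
    {"delta_pos":[0,0,0],"turn":0},
    {"delta_pos":[0,0,0],"turn":0},
    {"delta_pos":[0,0,0],"turn":0},
  ],
  gripper=0,
  squeeze=25,
)

```text
time: 2.95
ee_pos: [0.3848, 0.3246, 0.0006]
eef_rot: [0.698, -0.698, -0.111, 0.111]
wrist_force: [-1.5, -1.0, 5.2]
gripper_width: 0.0176
```

arm_command(
  targets=[
    {"delta_pos":[0,-10,0],"turn":0},
    {"delta_pos":[0,-30,0],"turn":0},
    {"delta_pos":[0,-60,0],"turn":0},
    {"delta_pos":[0,-80,0],"turn":0},
    {"delta_pos":[0,-80,0],"turn":0},
    {"delta_pos":[0,-80,0],"turn":0},
  ],
)

```text
time: 3.55
ee_pos: [0.3848, 0.3245, 0.0807]
eef_rot: [0.699, -0.698, -0.111, 0.11]
wrist_force: [-0.3, -0.2, -1.2]
gripper_width: 0.017
```

```bash
python3 - <<'E'
from h import *
s=read_state();print(s["ee_pos"],s["wrist_force"],s["gripper_width"])
f=np.load("top0.npz");P=cloud(f["d"],camera_params("top"))
p=f["p"].astype(int)
# trays by dark-mahogany colour
hsv=cv2.cvtColor(f["p"],cv2.COLOR_RGB2HSV)
m=(hsv[...,2]<115).astype(np.uint8)
n,l,st,ce=cv2.connectedComponentsWithStats(m)
for nm,u,v in [("sq",225,150),("ob",300,151),("dish",370,154)]:
    ids=l[v-5:v+6,u-5:u+6];ids=ids[ids>0];i=np.bincount(ids).argmax()
    w=np.array([px2w("top",x,y,.012)[:2]*1000 for y,x in np.argwhere(l==i)],np.float32)
    print(nm,cv2.minAreaRect(w),len(w))
E
```

```text
[0.38477069 0.32450453 0.08067849] [-0.34200584 -0.15887972 -1.16554705] 0.017044568968039502
sq ((614.10791015625, 217.05418395996094), (109.1880111694336, 110.94378662109375), 4.18584680557251) 1281
ob ((616.6200561523438, -9.600837707519531), (95.99740600585938, 158.75965881347656), 4.6729936599731445) 1621Traceback (most recent call last):
  File "<stdin>", line 11, in <module>
  File "h.py", line 4, in px2w
    c=c or camera_params(n);T=c["cam_to_world"]
           ~~~~~~~~~~~~~^^^
ValueError: time passes only in moves, steps and waits
```

```bash
python3 - <<'E'
from h import *
go(.6135,.0283,.0807,94.7)
E
```

```text
delta [ 126.    -0.  -352.4] turn 0.232 alt -2.909 q7 1.12 t 3.55
```

arm_command(
  targets=[
    {"delta_pos":[10,0,-29],"turn":0.02},
    {"delta_pos":[26,0,-73],"turn":0.05},
    {"delta_pos":[42,0,-117],"turn":0.08},
    {"delta_pos":[58,0,-161],"turn":0.11},
    {"delta_pos":[74,0,-205],"turn":0.14},
    {"delta_pos":[90,0,-249],"turn":0.17},
    {"delta_pos":[106,0,-293],"turn":0.2},
    {"delta_pos":[118,0,-332],"turn":0.23},
  ],
)

```text
time: 4.35
ee_pos: [0.6001, 0.0429, 0.0791]
eef_rot: [-0.706, 0.707, 0.028, -0.03]
wrist_force: [0.1, 1.0, 0.1]
gripper_width: 0.0175
```

arm_command(
  targets=[
    {"delta_pos":[10,0,-19],"turn":0},
    {"delta_pos":[10,0,-19],"turn":0},
    {"delta_pos":[10,0,-19],"turn":0},
    {"delta_pos":[10,0,-19],"turn":0},
  ],
)

```text
time: 4.75
ee_pos: [0.6103, 0.0284, 0.0798]
eef_rot: [0.707, -0.706, -0.03, 0.031]
wrist_force: [0.2, 0.7, -1.1]
gripper_width: 0.0177
```

```bash
python3 - <<'E'
from h import *
p,d,P=look("w4",(.6166,-.0096),.13,.002)
go(.6135,.0283,.0055,94.7)
E
```

```text
blob c=(621.1,-11.9) L=160.3 W=96.3 axis=94.7 ztop=3.8 px=[217. 221.] n=19276
bench z -0.04769463412213071
delta [ 3.1 74.5 -0.4] turn 0.004 alt -3.138 q7 1.64 t 4.8
```

View pics/w4.png

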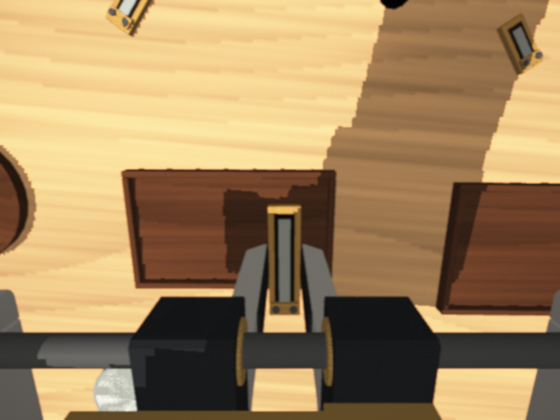

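The shoe is held square in the jaws at (285,260), clamp up, with its long axis parallel to the tray's short side. The wrist view puts the tray at (621,-12). I'll lower it.

arm_command(
  targets=[
    {"delta_pos":[7,25,-1],"turn":0},
    {"delta_pos":[7,50,-1],"turn":0},
    {"delta_pos":[7,66,-1],"turn":0},
    {"delta_pos":[7,70,-1],"turn":0},
    {"delta_pos":[7,72,-1],"turn":0},
    {"delta_pos":[7,74,-1],"turn":0},
    {"delta_pos":[7,74,-1],"turn":0},
    {"delta_pos":[7,74,-1],"turn":0},
  ],
)

```text
time: 5.6
ee_pos: [0.6186, 0.0268, 0.0071]
eef_rot: [-0.706, 0.706, 0.03, -0.029]
wrist_force: [0.2, 0.1, -0.8]
gripper_width: 0.0172
```

arm_command(
  targets=[
    {"delta_pos":[0,1,0],"turn":0},
    {"delta_pos":[0,1,0],"turn":0},
    {"delta_pos":[0,1,0],"turn":0},
  ],
)

```text
time: 5.9
ee_pos: [0.6182, 0.0267, 0.0055]
eef_rot: [-0.706, 0.707, 0.03, -0.03]
wrist_force: [-0.1, 0.3, -0.3]
gripper_width: 0.0173
```

arm_command(
  targets=[
    {"delta_pos":[0,0,0],"turn":0},
    {"delta_pos":[0,0,0],"turn":0},
    {"delta_pos":[0,0,0],"turn":0},
    {"delta_pos":[0,0,0],"turn":0},
  ],
  gripper=32,
)

```text
time: 6.3
ee_pos: [0.6182, 0.0267, 0.0055]
eef_rot: [-0.706, 0.707, 0.03, -0.03]
wrist_force: [-0.6, 0.3, -0.3]
gripper_width: 0.0299
```

arm_command(
  targets=[
    {"delta_pos":[0,-10,0],"turn":0},
    {"delta_pos":[0,-40,0],"turn":0},
    {"delta_pos":[0,-80,0],"turn":0},
    {"delta_pos":[0,-110,0],"turn":0},
    {"delta_pos":[0,-110,0],"turn":0},
    {"delta_pos":[0,-110,0],"turn":0},
  ],
)

```text
time: 6.9
ee_pos: [0.6184, 0.0268, 0.1164]
eef_rot: [0.707, -0.706, -0.03, 0.029]
wrist_force: [0.5, 0.6, -0.8]
gripper_width: 0.0303
```

```bash
python3 - <<'E'
from h import *
p,d,P=look("w5",(.617,.0275),.045,.003)
go(.449,-.08,.1,58)
E
```

```text
blob c=(573.6,24.2) L=30.4 W=2.8 axis=94.7 ztop=11.4 px=[285. 160.] n=99
blob c=(619.1,27.3) L=66.3 W=17.4 axis=5.3 ztop=10.0 px=[284. 210.] n=1472
blob c=(613.8,65.4) L=54.6 W=5.1 axis=4.8 ztop=11.4 px=[328. 209.] n=335
bench z 3.87368286559725
delta [-177.3   15.4  -92.1] turn 0.643 alt -2.499 q7 1.64 t 6.95
```

arm_command(
  targets=[
    {"delta_pos":[-25,2,-13],"turn":0.09},
    {"delta_pos":[-55,5,-28],"turn":0.19},
    {"delta_pos":[-90,8,-46],"turn":0.3},
    {"delta_pos":[-125,11,-64],"turn":0.42},
    {"delta_pos":[-155,14,-80],"turn":0.54},
    {"delta_pos":[-177,15,-92],"turn":0.64},
    {"delta_pos":[-177,15,-92],"turn":0.64},
    {"delta_pos":[-177,15,-92],"turn":0.64},
  ],
  gripper=45,
)

```text
time: 7.75
ee_pos: [0.4493, -0.0798, 0.1001]
eef_rot: [-0.68, 0.68, -0.194, 0.193]
wrist_force: [0.7, -0.1, -0.8]
gripper_width: 0.042
```

arm_command(
  targets=[
    {"delta_pos":[0,0,0],"turn":0},
    {"delta_pos":[0,0,0],"turn":0},
  ],
)

```text
time: 7.95
ee_pos: [0.45, -0.0794, 0.1002]
eef_rot: [-0.68, 0.68, -0.193, 0.193]
wrist_force: [0.1, 0.1, 0.2]
gripper_width: 0.0421
```

```bash
python3 - <<'E'
from h import *
p,d,P=look("w6",(.449,-.08),.055,.003)
go(.449,-.08,.0015,58)
E
```

```text
blob c=(453.6,-79.2) L=65.7 W=17.8 axis=148.8 ztop=6.0 px=[286. 217.] n=1602
bench z -0.3365492266337866
delta [-0.5 98.8 -0.9] turn 0.004 alt -3.138 q7 1.25 t 8.0
```

arm_command(
  targets=[
    {"delta_pos":[2,30,2],"turn":-0.01},
    {"delta_pos":[2,60,2],"turn":-0.01},
    {"delta_pos":[2,85,2],"turn":-0.01},
    {"delta_pos":[2,94,2],"turn":-0.01},
    {"delta_pos":[2,98,2],"turn":-0.01},
    {"delta_pos":[2,98,2],"turn":-0.01},
    {"delta_pos":[2,98,2],"turn":-0.01},
  ],
)

```text
time: 8.7
ee_pos: [0.453, -0.0792, 0.0034]
eef_rot: [0.681, -0.681, 0.19, -0.191]
wrist_force: [-0.8, -0.4, 0.3]
gripper_width: 0.0423
```

arm_command(
  targets=[
    {"delta_pos":[0,0,0],"turn":0},
    {"delta_pos":[0,0,0],"turn":0},
    {"delta_pos":[0,0,0],"turn":0},
    {"delta_pos":[0,0,0],"turn":0},
    {"delta_pos":[0,0,0],"turn":0},
    {"delta_pos":[0,0,0],"turn":0},
  ],
  gripper=0,
  squeeze=25,
)

```text
time: 9.3
ee_pos: [0.4525, -0.0792, 0.0027]
eef_rot: [0.681, -0.681, 0.19, -0.191]
wrist_force: [-1.3, 0.4, 6.6]
gripper_width: 0.0171
```

arm_command(
  targets=[
    {"delta_pos":[0,-10,0],"turn":0},
    {"delta_pos":[0,-30,0],"turn":0},
    {"delta_pos":[0,-60,0],"turn":0},
    {"delta_pos":[0,-80,0],"turn":0},
    {"delta_pos":[0,-80,0],"turn":0},
    {"delta_pos":[0,-80,0],"turn":0},
  ],
)

```text
time: 9.9
ee_pos: [0.4524, -0.0791, 0.0827]
eef_rot: [0.681, -0.681, 0.19, -0.191]
wrist_force: [0.7, -0.5, -0.2]
gripper_width: 0.0172
```

```bash
python3 - <<'E'
from h import *
# tray centre (620,-11), axis 4.7; second shoe at tray y=-38
go(.623,-.049,.081,94.7)
E
```

```text
delta [130.2   1.9 114.2] turn -0.628 alt 2.514 q7 1.27 t 9.9
```

arm_command(
  targets=[
    {"delta_pos":[10,0,9],"turn":-0.06},
    {"delta_pos":[35,0,31],"turn":-0.18},
    {"delta_pos":[65,0,57],"turn":-0.3},
    {"delta_pos":[95,0,83],"turn":-0.43},
    {"delta_pos":[120,0,105],"turn":-0.56},
    {"delta_pos":[130,0,114],"turn":-0.63},
    {"delta_pos":[130,0,114],"turn":-0.63},
    {"delta_pos":[130,0,114],"turn":-0.63},
  ],
)

```text
time: 10.7
ee_pos: [0.6214, -0.0496, 0.0812]
eef_rot: [0.707, -0.707, -0.028, 0.03]
wrist_force: [-0.4, -0.4, -1.1]
gripper_width: 0.0173
```

arm_command(
  targets=[
    {"delta_pos":[0,0,0],"turn":0},
    {"delta_pos":[0,0,0],"turn":0},
  ],
)

```text
time: 10.9
ee_pos: [0.6219, -0.0494, 0.0825]
eef_rot: [-0.706, 0.707, 0.029, -0.029]
wrist_force: [0.4, 0.3, 0.1]
gripper_width: 0.0171
```

```bash
python3 - <<'E'
from h import *
go(.623,-.049,.0075,94.7)
print(read_state()["ee_pos"],read_state()["gripper_width"])
p,d,P=look("w7",(.62,-.011),.1,.002)
E
```

```text
delta [ 1.2 75.   0.4] turn 0.001 alt -3.141 q7 1.77 t 10.9
[ 0.62190119 -0.04943972  0.08247042] 0.017087571589125838
blob c=(621.1,-11.8) L=160.2 W=96.3 axis=94.7 ztop=11.2 px=[345. 211.] n=4391
blob c=(619.0,27.8) L=67.0 W=21.5 axis=3.9 ztop=10.0 px=[381. 224.] n=1963
bench z 2.750127688522952
```

arm_command(
  targets=[
    {"delta_pos":[1,25,0],"turn":0},
    {"delta_pos":[1,50,0],"turn":0},
    {"delta_pos":[1,66,0],"turn":0},
    {"delta_pos":[1,71,0],"turn":0},
    {"delta_pos":[1,74,0],"turn":0},
    {"delta_pos":[1,75,0],"turn":0},
    {"delta_pos":[1,75,0],"turn":0},
    {"delta_pos":[1,75,0],"turn":0},
  ],
)

```text
time: 11.75
ee_pos: [0.624, -0.0492, 0.0082]
eef_rot: [-0.706, 0.707, 0.03, -0.029]
wrist_force: [-0.2, -0.7, 0.0]
gripper_width: 0.0169
```

arm_command(
  targets=[
    {"delta_pos":[0,0,0],"turn":0},
    {"delta_pos":[0,0,0],"turn":0},
    {"delta_pos":[0,0,0],"turn":0},
    {"delta_pos":[0,0,0],"turn":0},
    {"delta_pos":[0,0,0],"turn":0},
  ],
  gripper=32,
)

```text
time: 12.25
ee_pos: [0.6236, -0.0492, 0.0075]
eef_rot: [-0.706, 0.707, 0.03, -0.03]
wrist_force: [0.3, 0.1, -0.3]
gripper_width: 0.0296
```

arm_command(
  targets=[
    {"delta_pos":[0,-10,0],"turn":0},
    {"delta_pos":[0,-40,0],"turn":0},
    {"delta_pos":[0,-80,0],"turn":0},
    {"delta_pos":[0,-110,0],"turn":0},
    {"delta_pos":[0,-110,0],"turn":0},
    {"delta_pos":[0,-110,0],"turn":0},
  ],
)

```text
time: 12.85
ee_pos: [0.6239, -0.0491, 0.1184]
eef_rot: [-0.706, 0.706, 0.03, -0.029]
wrist_force: [0.2, 0.3, 0.6]
gripper_width: 0.0303
```

```bash
python3 - <<'E'
from h import *
p,d,P=look("w8",(.623,-.049),.045,.003)
go(.39,-.329,.1,70)
E
```

```text
blob c=(579.6,-52.1) L=28.0 W=2.0 axis=94.6 ztop=11.6 px=[284. 160.] n=82
blob c=(625.3,-48.5) L=65.5 W=17.4 axis=5.1 ztop=10.1 px=[285. 211.] n=1435
blob c=(626.4,-88.8) L=47.5 W=5.1 axis=4.6 ztop=11.3 px=[239. 209.] n=283
bench z 3.8700742243582553
delta [-256.1   17.4 -259.3] turn 0.433 alt -2.708 q7 1.77 t 12.9
```

View pics/w8.png

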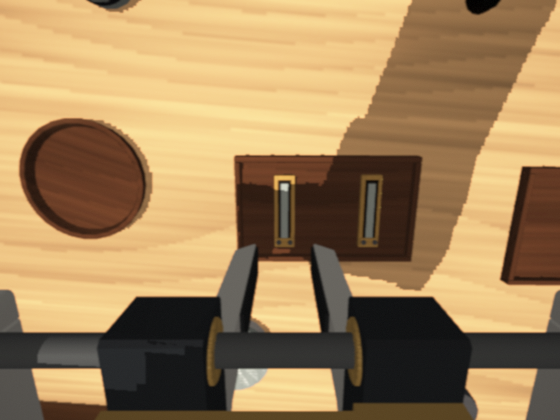

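Both long shoes lie flat in the oblong tray at (285,210) and (370,210), clear of each other and of the rim. Next is the far short shoe.

arm_command(
  targets=[
    {"delta_pos":[-25,0,-25],"turn":-0.1},
    {"delta_pos":[-57,0,-57],"turn":-0.24},
    {"delta_pos":[-89,5,-89],"turn":-0.38},
    {"delta_pos":[-121,8,-122],"turn":-0.52},
    {"delta_pos":[-153,10,-155],"turn":-0.66},
    {"delta_pos":[-185,12,-188],"turn":-0.8},
    {"delta_pos":[-217,15,-221],"turn":-0.94},
    {"delta_pos":[-245,17,-248],"turn":-1.08},
  ],
  gripper=42,
)

```text
time: 13.7
ee_pos: [0.4476, -0.2544, 0.0972]
eef_rot: [0.643, -0.631, -0.301, 0.312]
wrist_force: [-0.3, 0.3, -1.1]
gripper_width: 0.0395
```

arm_command(
  targets=[
    {"delta_pos":[0,0,0],"turn":-0.06},
    {"delta_pos":[0,0,0],"turn":-0.06},
    {"delta_pos":[0,0,0],"turn":-0.06},
  ],
)

```text
time: 14.0
ee_pos: [0.4482, -0.2541, 0.0974]
eef_rot: [0.634, -0.622, -0.319, 0.329]
wrist_force: [-0.5, 0.9, 0.2]
gripper_width: 0.0395
```

```bash
python3 - <<'E'
from h import *
print(read_state()["ee_pos"])
p,d,P=look("w9",(.39,-.329),.055,.003)
go(.39,-.329,.1,160)
E
```

```text
[ 0.44824787 -0.25410623  0.09743014]
blob c=(393.1,-332.9) L=36.0 W=16.1 axis=76.4 ztop=6.0 px=[281.  94.] n=1035
bench z -0.34194775534915345
delta [-95.1  -1.8   4.3] turn -0.268 alt 2.873 q7 2.81 t 14.05
```

The wrist is at its range limit, so I'll take the equivalent half-turn the other way.

arm_command(
  targets=[
    {"delta_pos":[0,0,0],"turn":0.14},
    {"delta_pos":[0,0,0],"turn":0.28},
    {"delta_pos":[0,0,0],"turn":0.42},
    {"delta_pos":[0,0,0],"turn":0.56},
    {"delta_pos":[0,0,0],"turn":0.7},
    {"delta_pos":[0,0,0],"turn":0.84},
    {"delta_pos":[0,0,0],"turn":0.98},
    {"delta_pos":[0,0,0],"turn":1.12},
  ],
)

```text
time: 14.85
ee_pos: [0.4491, -0.2534, 0.0981]
eef_rot: [0.706, -0.703, 0.067, -0.053]
wrist_force: [0.2, 0.6, 0.0]
gripper_width: 0.0394
```

arm_command(
  targets=[
    {"delta_pos":[0,0,0],"turn":0.14},
    {"delta_pos":[0,0,0],"turn":0.28},
    {"delta_pos":[0,0,0],"turn":0.42},
    {"delta_pos":[0,0,0],"turn":0.56},
    {"delta_pos":[0,0,0],"turn":0.7},
    {"delta_pos":[0,0,0],"turn":0.84},
    {"delta_pos":[0,0,0],"turn":0.98},
    {"delta_pos":[0,0,0],"turn":1.12},
  ],
)

```text
time: 15.65
ee_pos: [0.4492, -0.2534, 0.0982]
eef_rot: [-0.563, 0.567, -0.432, 0.418]
wrist_force: [0.6, 0.6, -0.7]
gripper_width: 0.0396
```

```bash
python3 - <<'E'
from h import *
print(read_state()["ee_pos"],R_now().round(3))
go(.393,-.332,.1,166.4)
E
```

```text
[ 0.4491988  -0.25342879  0.09821949] [[ 0.277 -0.019  0.961]
 [-0.961  0.007  0.277]
 [-0.012 -1.    -0.016]]
delta [ 59.9  -1.3 -75.8] turn 0.518 alt -2.624 q7 0.77 t 15.65
```

arm_command(
  targets=[
    {"delta_pos":[15,0,-19],"turn":0.13},
    {"delta_pos":[30,0,-38],"turn":0.26},
    {"delta_pos":[45,0,-57],"turn":0.39},
    {"delta_pos":[60,-1,-76],"turn":0.52},
    {"delta_pos":[60,-1,-76],"turn":0.52},
    {"delta_pos":[60,-1,-76],"turn":0.52},
  ],
)

```text
time: 16.25
ee_pos: [0.3933, -0.3326, 0.0997]
eef_rot: [0.435, -0.442, 0.561, -0.549]
wrist_force: [0.3, 0.4, -0.9]
gripper_width: 0.0391
```

arm_command(
  targets=[
    {"delta_pos":[0,0,0],"turn":0},
    {"delta_pos":[0,0,0],"turn":0},
  ],
)

```text
time: 16.45
ee_pos: [0.3934, -0.3323, 0.0996]
eef_rot: [0.435, -0.442, 0.561, -0.548]
wrist_force: [0.1, 0.3, -0.4]
gripper_width: 0.0395
```

```bash
python3 - <<'E'
from h import *
print(read_state()["ee_pos"],R_now().round(3))
p,d,P=look("w10",(.393,-.332),.05,.003)
go(.393,-.332,.0025,166.4)
E
```

```text
[ 0.39344682 -0.3323117   0.09955947] [[-0.23  -0.019  0.973]
 [-0.973  0.008 -0.23 ]
 [-0.003 -1.    -0.02 ]]
blob c=(393.8,-332.8) L=35.9 W=15.5 axis=77.1 ztop=6.0 px=[286. 217.] n=777
bench z -0.40120977611995956
delta [-0.1 97.1  1.5] turn 0.005 alt -3.136 q7 0.5 t 16.5
```

View pics/w10.png

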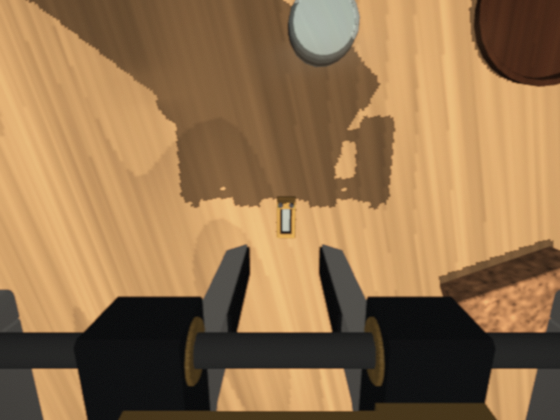

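arm_command(
  targets=[
    {"delta_pos":[0,30,1],"turn":0.0},
    {"delta_pos":[0,60,1],"turn":-0.01},
    {"delta_pos":[0,85,2],"turn":-0.01},
    {"delta_pos":[0,93,2],"turn":-0.01},
    {"delta_pos":[0,97,2],"turn":-0.01},
    {"delta_pos":[0,97,2],"turn":-0.01},
    {"delta_pos":[0,97,2],"turn":-0.01},
  ],
)

```text
time: 17.2
ee_pos: [0.3934, -0.3333, 0.0035]
eef_rot: [0.437, -0.444, 0.558, -0.547]
wrist_force: [-0.6, -0.7, -0.2]
gripper_width: 0.04
```

arm_command(
  targets=[
    {"delta_pos":[0,0,0],"turn":0},
    {"delta_pos":[0,0,0],"turn":0},
    {"delta_pos":[0,0,0],"turn":0},
    {"delta_pos":[0,0,0],"turn":0},
    {"delta_pos":[0,0,0],"turn":0},
    {"delta_pos":[0,0,0],"turn":0},
  ],
  gripper=0,
  squeeze=25,
)

```text
time: 17.8
ee_pos: [0.393, -0.333, 0.0028]
eef_rot: [0.437, -0.445, 0.559, -0.547]
wrist_force: [-1.7, 0.2, 6.1]
gripper_width: 0.0152
```

arm_command(
  targets=[
    {"delta_pos":[0,-10,0],"turn":0},
    {"delta_pos":[0,-30,0],"turn":0},
    {"delta_pos":[0,-60,0],"turn":0},
    {"delta_pos":[0,-100,0],"turn":0},
    {"delta_pos":[0,-100,0],"turn":0},
    {"delta_pos":[0,-100,0],"turn":0},
  ],
)

```text
time: 18.4
ee_pos: [0.3951, -0.3339, 0.1035]
eef_rot: [0.438, -0.444, 0.558, -0.547]
wrist_force: [0.2, 0.1, -1.1]
gripper_width: 0.015
```

```bash
python3 - <<'E'
from h import *
# square tray c approx (617,216), rot 4.2 ; first short shoe at tray y=-24
go(.619,.192,.1025,184.4);go(.619,.192,.1025,94.4)
E
```

```text
delta [-5.625e+02  5.000e-01  1.015e+02] turn -0.301 alt 2.841 q7 0.51 t 18.4
delta [-5.625e+02  5.000e-01  1.015e+02] turn 1.27 alt -1.872 q7 0.51 t 18.4
```

arm_command(
  targets=[
    {"delta_pos":[-20,0,4],"turn":-0.02},
    {"delta_pos":[-60,0,11],"turn":-0.05},
    {"delta_pos":[-105,0,19],"turn":-0.08},
    {"delta_pos":[-150,0,27],"turn":-0.11},
    {"delta_pos":[-195,0,35],"turn":-0.14},
    {"delta_pos":[-240,0,43],"turn":-0.17},
    {"delta_pos":[-285,0,51],"turn":-0.2},
    {"delta_pos":[-320,0,58],"turn":-0.23},
  ],
)

```text
time: 19.2
ee_pos: [0.5223, -0.0317, 0.1013]
eef_rot: [-0.499, 0.505, -0.505, 0.491]
wrist_force: [0.4, -0.5, 0.1]
gripper_width: 0.0155
```

```bash
python3 - <<'E'
from h import *
print(read_state()["ee_pos"],read_state()["gripper_width"]);go(.619,.191,.1025,184.4)
E
```

```text
[ 0.52226943 -0.03166792  0.10132456] 0.01551736910982874
delta [-221.8   -1.4   98.7] turn -0.068 alt 3.074 q7 0.05 t 19.2
```

arm_command(
  targets=[
    {"delta_pos":[-40,0,18],"turn":-0.02},
    {"delta_pos":[-80,0,36],"turn":-0.04},
    {"delta_pos":[-120,0,54],"turn":-0.06},
    {"delta_pos":[-160,0,72],"turn":-0.07},
    {"delta_pos":[-195,0,90],"turn":-0.07},
    {"delta_pos":[-212,0,97],"turn":-0.07},
    {"delta_pos":[-212,0,97],"turn":-0.07},
    {"delta_pos":[-212,0,97],"turn":-0.07},
  ],
)

```text
time: 20.0
ee_pos: [0.6174, 0.1774, 0.1008]
eef_rot: [-0.515, 0.522, -0.488, 0.474]
wrist_force: [-0.6, -0.7, 0.1]
gripper_width: 0.0154
```

arm_command(
  targets=[
    {"delta_pos":[0,0,0],"turn":0},
    {"delta_pos":[0,0,0],"turn":0},
  ],
)

```text
time: 20.2
ee_pos: [0.6179, 0.1768, 0.1019]
eef_rot: [-0.515, 0.521, -0.488, 0.474]
wrist_force: [-0.2, -0.7, -0.3]
gripper_width: 0.0156
```

```bash
python3 - <<'E'
from h import *
print(read_state()["ee_pos"],read_state()["gripper_width"]);go(.619,.191,.0075,184.4)
p,d,P=look("w11",(.617,.216),.1,.002)
E
```

```text
[0.61790747 0.17676256 0.10194674] 0.015558418155235785
delta [-13.3  94.5   3.9] turn -0.002 alt 3.139 q7 -0.24 t 20.2
blob c=(619.5,216.0) L=110.3 W=109.9 axis=4.2 ztop=3.8 px=[291. 166.] n=17589
bench z 0.4147309063377014
```

View pics/w11.png

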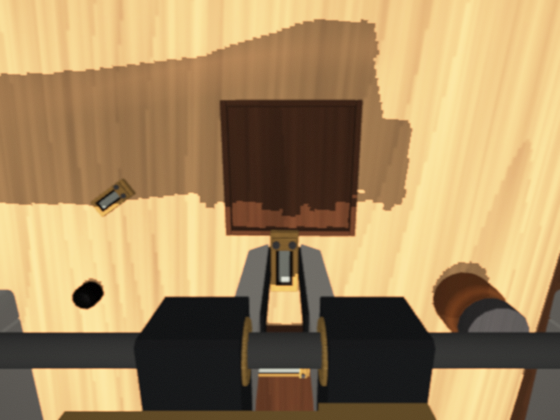

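The shoe is held clamp-up at (285,262), just short of the tray. The tray measures (619.5,216) with 4.2° of rotation. Moving in and lowering.

arm_command(
  targets=[
    {"delta_pos":[-13,0,6],"turn":0},
    {"delta_pos":[-13,30,6],"turn":0},
    {"delta_pos":[-13,60,6],"turn":0},
    {"delta_pos":[-13,82,6],"turn":0},
    {"delta_pos":[-13,89,6],"turn":0},
    {"delta_pos":[-13,92,6],"turn":0},
    {"delta_pos":[-13,94,6],"turn":0},
    {"delta_pos":[-13,94,6],"turn":0},
  ],
)

```text
time: 21.05
ee_pos: [0.6219, 0.1924, 0.009]
eef_rot: [-0.516, 0.521, -0.487, 0.474]
wrist_force: [0.1, 0.7, -0.6]
gripper_width: 0.0156
```

arm_command(
  targets=[
    {"delta_pos":[0,0,0],"turn":0},
    {"delta_pos":[0,0,0],"turn":0},
  ],
)

```text
time: 21.25
ee_pos: [0.6217, 0.1923, 0.0088]
eef_rot: [-0.516, 0.521, -0.487, 0.474]
wrist_force: [-0.0, -0.2, -1.1]
gripper_width: 0.0153
```

arm_command(
  targets=[
    {"delta_pos":[0,1.5,0],"turn":0},
    {"delta_pos":[0,1.5,0],"turn":0},
    {"delta_pos":[0,1.5,0],"turn":0},
  ],
)

```text
time: 21.55
ee_pos: [0.6215, 0.1922, 0.0068]
eef_rot: [-0.516, 0.521, -0.487, 0.474]
wrist_force: [-0.2, 0.2, 4.1]
gripper_width: 0.0153
```

arm_command(
  targets=[
    {"delta_pos":[0,0,0],"turn":0},
    {"delta_pos":[0,0,0],"turn":0},
    {"delta_pos":[0,0,0],"turn":0},
    {"delta_pos":[0,0,0],"turn":0},
    {"delta_pos":[0,0,0],"turn":0},
  ],
  gripper=32,
)

```text
time: 22.05
ee_pos: [0.6212, 0.1921, 0.0065]
eef_rot: [-0.516, 0.521, -0.487, 0.474]
wrist_force: [0.4, -0.6, 0.0]
gripper_width: 0.0296
```

arm_command(
  targets=[
    {"delta_pos":[0,-10,0],"turn":0},
    {"delta_pos":[0,-40,0],"turn":0},
    {"delta_pos":[0,-80,0],"turn":0},
    {"delta_pos":[0,-100,0],"turn":0},
    {"delta_pos":[0,-100,0],"turn":0},
    {"delta_pos":[0,-100,0],"turn":0},
  ],
)

```text
time: 22.65
ee_pos: [0.6232, 0.1914, 0.1071]
eef_rot: [-0.516, 0.521, -0.487, 0.474]
wrist_force: [-0.7, -0.6, 0.3]
gripper_width: 0.03
```

```bash
python3 - <<'E'
from h import *
p,d,P=look("w12",(.621,.191),.04,.003)
p,d,P=look("w12b",(.466,.18),.05,.003)
E
```

```text
blob c=(623.1,192.1) L=36.3 W=15.2 axis=93.9 ztop=10.1 px=[285. 215.] n=742
blob c=(621.8,164.1) L=59.8 W=5.8 axis=4.3 ztop=11.1 px=[283. 246.] n=413
bench z 3.71823796617618
blob c=(469.7,181.3) L=36.8 W=16.1 axis=38.3 ztop=5.9 px=[110. 212.] n=754
bench z -0.3577180434206906
```

```bash
python3 - <<'E'
from h import *
go(.469,.181,.1,128.3)
E
```

```text
delta [  -1.4    8.8 -153.8] turn 0.978 alt -2.163 q7 -0.26 t 22.75
```

arm_command(
  targets=[
    {"delta_pos":[0,1,-15],"turn":0.12},
    {"delta_pos":[0,2,-40],"turn":0.25},
    {"delta_pos":[0,4,-65],"turn":0.38},
    {"delta_pos":[0,6,-90],"turn":0.51},
    {"delta_pos":[-1,8,-115],"turn":0.64},
    {"delta_pos":[-1,9,-140],"turn":0.77},
    {"delta_pos":[-1,9,-154],"turn":0.9},
    {"delta_pos":[-1,9,-154],"turn":0.98},
  ],
  gripper=40,
)

```text
time: 23.55
ee_pos: [0.4672, 0.1806, 0.0997]
eef_rot: [0.224, -0.236, 0.673, -0.664]
wrist_force: [0.4, -0.4, 0.2]
gripper_width: 0.0374
```

arm_command(
  targets=[
    {"delta_pos":[0,0,0],"turn":0},
    {"delta_pos":[0,0,0],"turn":0},
    {"delta_pos":[0,0,0],"turn":0},
  ],
)

```text
time: 23.85
ee_pos: [0.4695, 0.1806, 0.1001]
eef_rot: [0.226, -0.238, 0.673, -0.663]
wrist_force: [-0.1, 0.5, -0.3]
gripper_width: 0.0378
```

```bash
python3 - <<'E'
from h import *
print(read_state()["ee_pos"])
p,d,P=look("w13",(.469,.181),.05,.003)
go(.469,.181,.0025,128.3)
E
```

```text
[0.46947459 0.18063578 0.10008968]
blob c=(469.8,180.6) L=36.0 W=15.4 axis=38.0 ztop=6.0 px=[286. 215.] n=767
bench z -0.3622936110460606
delta [-0.9 97.6  1.2] turn -0.0 alt 3.141 q7 -1.23 t 23.9
```

arm_command(
  targets=[
    {"delta_pos":[0,30,0.5],"turn":0},
    {"delta_pos":[0,60,0.5],"turn":0},
    {"delta_pos":[0,85,0.5],"turn":0},
    {"delta_pos":[0,93,0.5],"turn":0},
    {"delta_pos":[0,97,1],"turn":0},
    {"delta_pos":[0,98,1],"turn":0},
    {"delta_pos":[0,98,1],"turn":0},
    {"delta_pos":[0,98,1],"turn":0},
  ],
)

```text
time: 24.7
ee_pos: [0.4687, 0.181, 0.0033]
eef_rot: [0.226, -0.236, 0.673, -0.663]
wrist_force: [0.3, -0.4, -0.3]
gripper_width: 0.0374
```

arm_command(
  targets=[
    {"delta_pos":[0,0,0],"turn":0},
    {"delta_pos":[0,0,0],"turn":0},
    {"delta_pos":[0,0,0],"turn":0},
    {"delta_pos":[0,0,0],"turn":0},
    {"delta_pos":[0,0,0],"turn":0},
    {"delta_pos":[0,0,0],"turn":0},
  ],
  gripper=0,
  squeeze=25,
)

```text
time: 25.3
ee_pos: [0.4682, 0.1808, 0.0025]
eef_rot: [0.226, -0.237, 0.673, -0.663]
wrist_force: [-0.8, 0.7, 5.3]
gripper_width: 0.0155
```

arm_command(
  targets=[
    {"delta_pos":[0,-10,0],"turn":0},
    {"delta_pos":[0,-30,0],"turn":0},
    {"delta_pos":[0,-60,0],"turn":0},
    {"delta_pos":[0,-80,0],"turn":0},
    {"delta_pos":[0,-80,0],"turn":0},
    {"delta_pos":[0,-80,0],"turn":0},
  ],
)

```text
time: 25.9
ee_pos: [0.4697, 0.1802, 0.0827]
eef_rot: [0.226, -0.237, 0.673, -0.663]
wrist_force: [-0.1, -1.0, -0.2]
gripper_width: 0.0153
```

```bash
python3 - <<'E'
from h import *
go(.6175,.241,.0835,184.3)
E
```

```text
delta [-153.7   -3.    43.6] turn -0.979 alt 2.163 q7 -1.22 t 25.9
```

arm_command(
  targets=[
    {"delta_pos":[-15,0,4],"turn":-0.12},
    {"delta_pos":[-40,-1,11],"turn":-0.25},
    {"delta_pos":[-65,-1,18],"turn":-0.38},
    {"delta_pos":[-90,-2,25],"turn":-0.51},
    {"delta_pos":[-115,-2,32],"turn":-0.64},
    {"delta_pos":[-140,-3,40],"turn":-0.77},
    {"delta_pos":[-154,-3,44],"turn":-0.9},
    {"delta_pos":[-154,-3,44],"turn":-0.98},
  ],
)

```text
time: 26.7
ee_pos: [0.6186, 0.241, 0.0812]
eef_rot: [-0.517, 0.523, -0.486, 0.472]
wrist_force: [-0.1, -0.0, -0.1]
gripper_width: 0.0153
```

arm_command(
  targets=[
    {"delta_pos":[0,0,0],"turn":0},
    {"delta_pos":[0,0,0],"turn":0},
    {"delta_pos":[0,0,0],"turn":0},
  ],
)

```text
time: 27.0
ee_pos: [0.6175, 0.2406, 0.0827]
eef_rot: [-0.515, 0.521, -0.488, 0.474]
wrist_force: [-0.3, -0.7, -2.2]
gripper_width: 0.0159
```

```bash
python3 - <<'E'
from h import *
print(read_state()["ee_pos"],read_state()["gripper_width"])
go(.6175,.241,.007,184.3)
p,d,P=look("w14",(.6195,.216),.08,.003)
E
```

```text
[0.61750794 0.24060349 0.08266371] 0.01586320471972661
delta [ 0.3 75.6  1.5] turn -0.001 alt 3.141 q7 -0.34 t 27.0
blob c=(618.9,224.8) L=110.2 W=93.6 axis=4.3 ztop=11.2 px=[284. 220.] n=2655
blob c=(623.7,179.2) L=15.8 W=10.1 axis=6.2 ztop=9.7 px=[287. 295.] n=192
blob c=(623.1,164.3) L=27.7 W=6.1 axis=4.3 ztop=11.0 px=[285. 311.] n=271
bench z 2.945005533959155
```

View pics/w14.png

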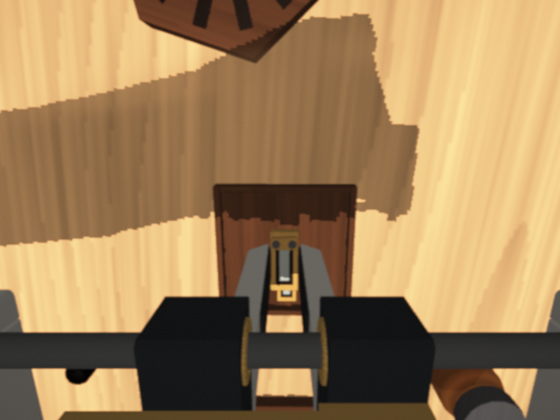

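The held shoe is centred in the jaws and spans y≈223–259. The placed one ends at y≈210, so there is room between them. Lowering.

arm_command(
  targets=[
    {"delta_pos":[0,25,0.5],"turn":0},
    {"delta_pos":[0,50,1],"turn":0},
    {"delta_pos":[0,66,1],"turn":0},
    {"delta_pos":[0,71,1],"turn":0},
    {"delta_pos":[0,74,1],"turn":0},
    {"delta_pos":[0,76,1],"turn":0},
    {"delta_pos":[0,76,1],"turn":0},
    {"delta_pos":[0,76,1],"turn":0},
  ],
)

```text
time: 27.85
ee_pos: [0.6179, 0.2415, 0.0078]
eef_rot: [-0.516, 0.521, -0.487, 0.474]
wrist_force: [0.4, 0.1, -0.1]
gripper_width: 0.0152
```

arm_command(
  targets=[
    {"delta_pos":[0,0,0],"turn":0},
    {"delta_pos":[0,0,0],"turn":0},
  ],
)

```text
time: 28.05
ee_pos: [0.6176, 0.2415, 0.0074]
eef_rot: [-0.516, 0.521, -0.487, 0.474]
wrist_force: [0.2, -0.1, 0.2]
gripper_width: 0.0154
```

arm_command(
  targets=[
    {"delta_pos":[0,0.5,0],"turn":0},
    {"delta_pos":[0,0.5,0],"turn":0},
  ],
)

```text
time: 28.25
ee_pos: [0.6177, 0.2415, 0.0068]
eef_rot: [-0.516, 0.521, -0.487, 0.474]
wrist_force: [-0.2, 0.1, 1.9]
gripper_width: 0.0155
```

arm_command(
  targets=[
    {"delta_pos":[0,0,0],"turn":0},
    {"delta_pos":[0,0,0],"turn":0},
    {"delta_pos":[0,0,0],"turn":0},
    {"delta_pos":[0,0,0],"turn":0},
    {"delta_pos":[0,0,0],"turn":0},
  ],
  gripper=32,
)

```text
time: 28.75
ee_pos: [0.6175, 0.2414, 0.0065]
eef_rot: [-0.516, 0.521, -0.487, 0.474]
wrist_force: [-0.3, -0.2, 0.6]
gripper_width: 0.0298
```

arm_command(
  targets=[
    {"delta_pos":[0,-10,0],"turn":0},
    {"delta_pos":[0,-40,0],"turn":0},
    {"delta_pos":[0,-80,0],"turn":0},
    {"delta_pos":[0,-110,0],"turn":0},
    {"delta_pos":[0,-110,0],"turn":0},
    {"delta_pos":[0,-110,0],"turn":0},
  ],
)

```text
time: 29.35
ee_pos: [0.6199, 0.2407, 0.1175]
eef_rot: [-0.516, 0.521, -0.487, 0.474]
wrist_force: [-0.5, 0.2, -0.4]
gripper_width: 0.0304
```

```bash
python3 - <<'E'
from h import *
p,d,P=look("w15",(.6195,.216),.065,.0035)
go(.441,.088,.115)
E
```

```text
blob c=(615.4,269.0) L=79.9 W=5.0 axis=4.2 ztop=11.4 px=[282. 182.] n=534
blob c=(618.8,242.4) L=35.7 W=15.9 axis=94.7 ztop=10.1 px=[284. 211.] n=709
blob c=(567.1,214.9) L=76.8 W=5.5 axis=94.0 ztop=11.3 px=[225. 234.] n=457
blob c=(671.3,226.8) L=68.3 W=5.3 axis=94.3 ztop=11.3 px=[341. 230.] n=397
blob c=(622.9,192.4) L=35.8 W=15.6 axis=93.9 ztop=9.9 px=[284. 263.] n=626
blob c=(625.2,164.9) L=55.5 W=5.8 axis=3.4 ztop=11.1 px=[284. 291.] n=376
bench z 3.749747343977816
delta [ 138.5    3.7 -189.3] turn 0 alt 0.0 q7 -0.34 t 29.4
```

arm_command(
  targets=[
    {"delta_pos":[15,0,-20],"turn":0},
    {"delta_pos":[43,1,-58],"turn":0},
    {"delta_pos":[71,2,-97],"turn":0},
    {"delta_pos":[99,3,-136],"turn":0},
    {"delta_pos":[125,3,-170],"turn":0},
    {"delta_pos":[138,4,-189],"turn":0},
    {"delta_pos":[138,4,-189],"turn":0},
    {"delta_pos":[138,4,-189],"turn":0},
  ],
  gripper=50,
)

```text
time: 30.2
ee_pos: [0.4414, 0.0886, 0.1145]
eef_rot: [-0.516, 0.521, -0.488, 0.474]
wrist_force: [0.2, -0.3, -0.5]
gripper_width: 0.0468
```

arm_command(
  targets=[
    {"delta_pos":[0,0,0],"turn":0},
    {"delta_pos":[0,0,0],"turn":0},
    {"delta_pos":[0,0,0],"turn":0},
  ],
)

```text
time: 30.5
ee_pos: [0.4417, 0.089, 0.1145]
eef_rot: [-0.516, 0.522, -0.487, 0.474]
wrist_force: [-0.4, 0.3, 0.5]
gripper_width: 0.0468
```

```bash
python3 - <<'E'
from h import *
print(read_state()["ee_pos"])
p,d,P=look("w16",(.441,.088),.035,.012)
m=(P[...,2]>.012)&(P[...,2]<.03)&(np.hypot(P[...,0]-.441,P[...,1]-.088)<.03)
w=(P[m][:,:2]*1000).astype(np.float32);print(cv2.minEnclosingCircle(w),P[m].mean(0))
(cx,cy),r=cv2.minEnclosingCircle(w)
go(cx/1000,cy/1000,.004)
E
```

```text
[0.44174363 0.08904216 0.11449572]
blob c=(443.8,88.7) L=21.0 W=19.9 axis=94.7 ztop=16.6 px=[288. 215.] n=466
bench z -0.34897536731742784
((443.6344909667969, 88.92964172363281), 11.003748893737793) [0.44380934 0.08974918 0.01628241]
delta [  1.2 110.5   4. ] turn 0 alt 0.0 q7 -0.18 t 30.55
```

View pics/w16.png

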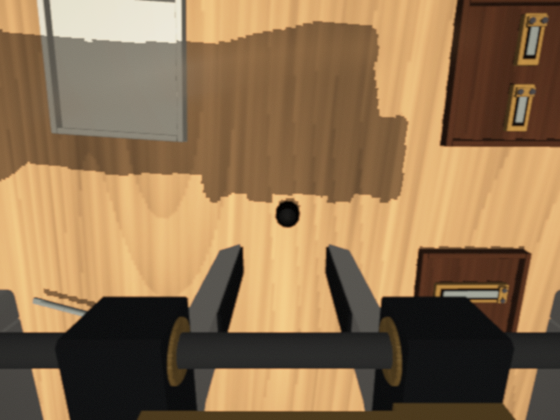

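The button is centred between the jaws at (288,213). Both short shoes sit flat in the square tray at (532,38) and (519,105). Grasping the button next.

arm_command(
  targets=[
    {"delta_pos":[0,30,3],"turn":0},
    {"delta_pos":[0,60,4],"turn":0},
    {"delta_pos":[0,85,4],"turn":0},
    {"delta_pos":[0,98,4],"turn":0},
    {"delta_pos":[0,106,4],"turn":0},
    {"delta_pos":[0,110,4],"turn":0},
    {"delta_pos":[0,110,4],"turn":0},
    {"delta_pos":[0,110,4],"turn":0},
  ],
)

```text
time: 31.35
ee_pos: [0.4439, 0.0899, 0.0053]
eef_rot: [-0.516, 0.521, -0.487, 0.474]
wrist_force: [0.6, -0.5, -0.6]
gripper_width: 0.0469
```

arm_command(
  targets=[
    {"delta_pos":[0,0,0],"turn":0},
    {"delta_pos":[0,0,0],"turn":0},
    {"delta_pos":[0,0,0],"turn":0},
    {"delta_pos":[0,0,0],"turn":0},
    {"delta_pos":[0,0,0],"turn":0},
    {"delta_pos":[0,0,0],"turn":0},
  ],
  gripper=0,
  squeeze=15,
)

```text
time: 31.95
ee_pos: [0.4435, 0.0898, 0.0049]
eef_rot: [-0.516, 0.521, -0.487, 0.474]
wrist_force: [-0.6, -0.2, 5.2]
gripper_width: 0.0207
```

arm_command(
  targets=[
    {"delta_pos":[0,-10,0],"turn":0},
    {"delta_pos":[0,-30,0],"turn":0},
    {"delta_pos":[0,-60,0],"turn":0},
    {"delta_pos":[0,-90,0],"turn":0},
    {"delta_pos":[0,-90,0],"turn":0},
    {"delta_pos":[0,-90,0],"turn":0},
  ],
)

```text
time: 32.55
ee_pos: [0.4454, 0.0892, 0.0953]
eef_rot: [-0.516, 0.521, -0.487, 0.474]
wrist_force: [0.5, -1.0, -0.9]
gripper_width: 0.0212
```

```bash
python3 - <<'E'
from h import *
# dish centre refined from wrist view w8 (depth), rim points z>10mm
f=np.load("w8.npz");P=cloud(f["d"],dict(mtx=f["m"],cam_to_world=f["T"]))
m=(P[...,2]>.010)&(P[...,2]<.02)&(np.hypot(P[...,0]-.614,P[...,1]+.225)<.065)
print(cv2.minEnclosingCircle((P[m][:,:2]*1000).astype(np.float32)),m.sum())
go(.615,-.226,.095)
E
```

```text
((611.59130859375, -224.15811157226562), 53.261756896972656) 2543
delta [327.1  -5.1 145.2] turn 0 alt 0.0 q7 -0.17 t 32.55
```

arm_command(
  targets=[
    {"delta_pos":[20,0,9],"turn":0},
    {"delta_pos":[60,-1,26],"turn":0},
    {"delta_pos":[105,-2,46],"turn":0},
    {"delta_pos":[150,-2,66],"turn":0},
    {"delta_pos":[195,-3,86],"turn":0},
    {"delta_pos":[240,-4,106],"turn":0},
    {"delta_pos":[282,-5,125],"turn":0},
    {"delta_pos":[315,-5,138],"turn":0},
  ],
)

```text
time: 33.35
ee_pos: [0.6068, -0.2172, 0.0928]
eef_rot: [-0.515, 0.521, -0.488, 0.474]
wrist_force: [1.0, -0.2, 0.2]
gripper_width: 0.0208
```

arm_command(
  targets=[
    {"delta_pos":[10,0,5],"turn":0},
    {"delta_pos":[10,0,5],"turn":0},
    {"delta_pos":[10,0,5],"turn":0},
    {"delta_pos":[10,0,5],"turn":0},
  ],
)

```text
time: 33.75
ee_pos: [0.6121, -0.2223, 0.0939]
eef_rot: [-0.516, 0.522, -0.487, 0.473]
wrist_force: [-0.0, -1.0, -0.0]
gripper_width: 0.0204
```

```bash
python3 - <<'E'
from h import *
print(read_state()["ee_pos"],read_state()["gripper_width"])
go(.613,-.225,.0095)
p,d,P=look("w17",(.613,-.225),.01)
E
```

```text
[ 0.61214298 -0.22226428  0.09394531] 0.020403126815588164
delta [ 3.6 84.4  2.2] turn 0 alt 0.0 q7 0.43 t 33.75
bench z 3.522093070657345
```

View pics/w17.png

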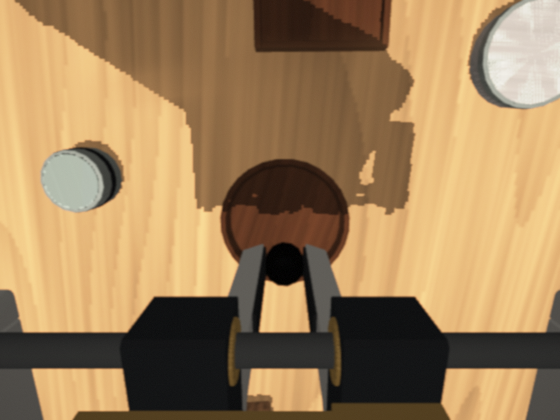

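The button is held at (285,263) over the dish. Lowering it.

arm_command(
  targets=[
    {"delta_pos":[4,28,2],"turn":0},
    {"delta_pos":[4,55,2],"turn":0},
    {"delta_pos":[4,73,2],"turn":0},
    {"delta_pos":[4,80,2],"turn":0},
    {"delta_pos":[4,83,2],"turn":0},
    {"delta_pos":[4,84,2],"turn":0},
    {"delta_pos":[4,84,2],"turn":0},
    {"delta_pos":[4,84,2],"turn":0},
  ],
)

```text
time: 34.6
ee_pos: [0.6136, -0.2274, 0.011]
eef_rot: [-0.516, 0.521, -0.487, 0.474]
wrist_force: [0.2, 0.8, -1.4]
gripper_width: 0.0211
```

arm_command(
  targets=[
    {"delta_pos":[0,0,0],"turn":0},
    {"delta_pos":[0,0,0],"turn":0},
  ],
)

```text
time: 34.8
ee_pos: [0.6133, -0.2274, 0.0104]
eef_rot: [-0.516, 0.521, -0.487, 0.474]
wrist_force: [-0.5, 0.6, 0.4]
gripper_width: 0.021
```

arm_command(
  targets=[
    {"delta_pos":[0,1.5,0],"turn":0},
    {"delta_pos":[0,1.5,0],"turn":0},
    {"delta_pos":[0,1.5,0],"turn":0},
  ],
)

```text
time: 35.1
ee_pos: [0.6133, -0.2274, 0.009]
eef_rot: [-0.516, 0.521, -0.487, 0.474]
wrist_force: [-0.4, 0.5, 5.2]
gripper_width: 0.0211
```

arm_command(
  targets=[
    {"delta_pos":[0,0,0],"turn":0},
    {"delta_pos":[0,0,0],"turn":0},
    {"delta_pos":[0,0,0],"turn":0},
    {"delta_pos":[0,0,0],"turn":0},
    {"delta_pos":[0,0,0],"turn":0},
  ],
  gripper=38,
)

```text
time: 35.6
ee_pos: [0.6131, -0.2273, 0.0085]
eef_rot: [-0.516, 0.521, -0.487, 0.474]
wrist_force: [-0.7, 0.8, 0.9]
gripper_width: 0.0356
```

arm_command(
  targets=[
    {"delta_pos":[0,-10,0],"turn":0},
    {"delta_pos":[0,-40,0],"turn":0},
    {"delta_pos":[0,-80,0],"turn":0},
    {"delta_pos":[0,-120,0],"turn":0},
    {"delta_pos":[0,-150,0],"turn":0},
    {"delta_pos":[0,-150,0],"turn":0},
    {"delta_pos":[0,-150,0],"turn":0},
  ],
)

```text
time: 36.3
ee_pos: [0.6161, -0.2285, 0.1595]
eef_rot: [-0.516, 0.521, -0.487, 0.474]
wrist_force: [0.4, -0.2, -1.3]
gripper_width: 0.0357
```

```bash
python3 - <<'E'
from h import *
p,d,P=look("w18",(.613,-.225),.035,.006)
p,d=camera("scene");cv2.imwrite("pics/s1.png",cv2.resize(p[180:300,140:500,::-1],(780,260),interpolation=cv2.INTER_CUBIC))
E
```

```text
blob c=(614.7,-228.0) L=21.0 W=20.9 axis=26.3 ztop=20.6 px=[284. 203.] n=388
bench z 3.6634195750516185
```

View pics/s1.png

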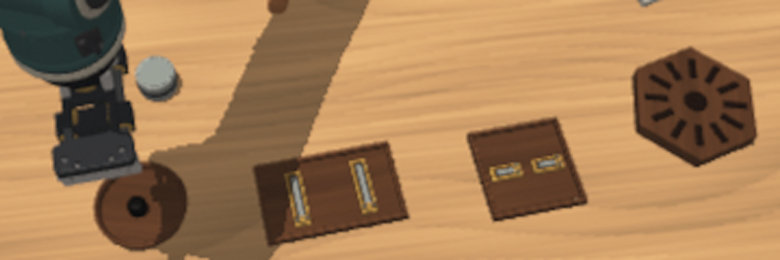

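View pics/w18.png

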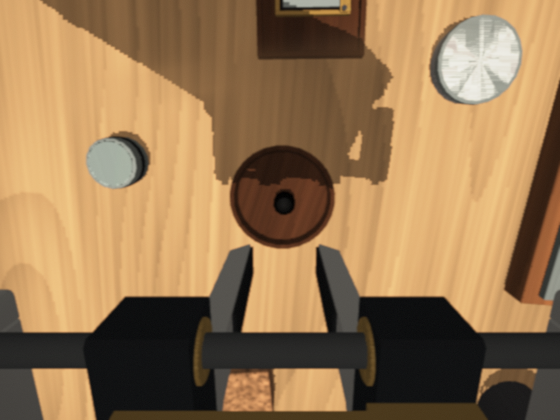

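All five parts are in place: the shoes lie flat and the button stands in the dish at (283,203). The arm is clear and the loupe and pan look undisturbed, so I'm handing in.

```bash
python3 -c "
from bench import *
print(read_state()['time']);print(job_done())"
```

```text
36.4
the job is handed in; nothing more can be done
None
```

I sorted all five parts and handed the job in at 36.4 s. The hand-in gives no verdict, so what follows rests on my own last checks.

| Part | Where it ended (world x, y in mm) | Last check |
|---|---|---|
| Long shoes | oblong tray, (619, 27) and (625, −49) | flat, plate top about 10 mm above the bench (4 mm floor + 6 mm plate), clear of the rim |
| Short shoes | dark square tray, (619, 242) and (623, 192) | flat, plate top about 10 mm above the bench, about 14 mm apart |
| Button | round dish, (615, −228), 4–5 mm from the dish's centre | upright, top about 20.6 mm above the bench |

- **Bystanders:** the final pictures show the loupe and reed pan apparently where they started, but I did not re-measure their positions.
- **Wrist limit:** reaching the second short shoe, the last joint ran to the end of its range. I took the half turn the other way. That left the tool tilted by about 0.02 rad, which the placements did not show.
- **Disagreement:** the top and wrist cameras differed by up to about 5 mm on the tray positions. I used a position between the two for the oblong tray and dish, and the wrist camera's for the square tray.

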